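# Put the empty parts pots away in the bench caddy

## Task

The repair is finished, so clear the empties away into the red two-bay caddy: the three empty open pots go in the larger bay, standing upright and nested one inside the other, the small one in the medium one and that in the large one, and the loose lid goes flat, same way up as it lies now, in the smaller bay. Leave the pot with its lid on, the pot that still holds screws, the copper flange, the meter and the screwdriver where they are. Let go of everything at the end.

Things in the scene. Friction and masses are not known exactly. Their poses are not given: they have to be found in the camera images.
- caddy: Open caddy with red walls and grey floor, fixed, at any yaw. Outside 219 mm (x) by 150 mm (y), 25 mm high; floor 4 mm, outer walls 5 mm, one dividing wall across x 4 mm thick, also 25 mm high. Origin: centre of its underside, z up. Larger bay on the +x side: inside 125 mm (x) by 140 mm (y), its centre at x = +42 mm, y = 0. Smaller bay on the -x side: inside 80 by 140 mm, its centre at x = -64.5 mm, y = 0.
- pot_large: Empty open round pot of white plastic, straight-sided, wide and low: 66 mm outer diameter, 36 mm high, wall 3 mm (60 mm inside), floor 4 mm thick. Origin: centre of its underside, z up. About 60 g. Stands upright on the bench.
- pot_medium: Empty open round pot of white plastic, straight-sided: 50 mm outer diameter, 60 mm high, wall 3 mm (44 mm inside), floor 4 mm thick. Origin: centre of its underside, z up. About 50 g. Stands upright. Nested, it rises 28 mm above the rim of the large pot.
- pot_small: Empty open round pot of white plastic, straight-sided, narrow and tall: 34 mm outer diameter, 84 mm high, wall 3 mm (28 mm inside), floor 4 mm thick. Origin: centre of its underside, z up. About 40 g. Stands upright. Nested, it rises 28 mm above the rim of the medium pot.
- lid_loose: Loose round lid of white plastic lying flat on the bench: a solid disc 56 mm in diameter and 10 mm thick with a raised step 42 mm in diameter and 2 mm high on its upper face. Origin: centre of its underside, z up. About 30 g.
- pot_closed: Look-alike, to be left alone: a white pot 50 mm in diameter closed with a lid like the loose one (56 mm across), 66 mm high in all. Origin: centre of its underside.
- pot_full: Look-alike, to be left alone: a white pot of the large pot's size (66 mm diameter, 36 mm high) filled with screws, seen in its mouth. Origin: centre of its underside.
- flange: Bystander, to be left alone: flat copper flange ring, 60 mm outer and 34 mm inner diameter, 8 mm thick (its screw heads 9.5 mm), lying on the bench. Origin: centre of its underside.
- meter: Bystander, to be left alone: orange multimeter lying on its back, 150 by 75 mm, about 46 mm high with its dial, long side along its x. Origin: centre of its underside.
- driver: Bystander, to be left alone: screwdriver lying on the bench beyond the work, about 200 mm long, along its x. Origin near its middle.

How it is judged:
At the end, for the whole second after the job is handed in: Large pot on the larger bay's floor, medium pot in it, small pot in that: axes within 10 mm of the next, undersides within 5 mm of the floor below them. Loose lid same way up on the smaller bay's floor (within 5 mm). All within 0.12 rad of level, released, at rest (x of pot_large in the frame of caddy between -0.0205 and 0.1045 m and y of pot_large in the frame of caddy between -0.07 and 0.07 m and z of each of pot_large, lid_loose in the frame of caddy below 0.009 m and horizontal distance between pot_medium and pot_large below 0.01 m and z of pot_medium in the frame of pot_large between 0.001 and 0.009 m and horizontal distance between pot_small and pot_medium below 0.01 m and z of pot_small in the frame of pot_medium between 0.001 and 0.009 m and x of lid_loose in the frame of caddy between -0.1045 and -0.0245 m and y of lid_loose in the frame of caddy between -0.07 and 0.07 m and angle between each of lid_loose, pot_large, pot_medium, pot_small's own z axis and vertical below 0.12 rad and linear speed of each of pot_large, pot_medium, pot_small, lid_loose below 0.02 m/s and angular speed of each of pot_large, pot_medium, pot_small, lid_loose below 0.2 rad/s); the robot touches nothing.
It fails at once if the pot with its lid on is moved by more than 25 mm (distance of pot_closed from where it was at the start of the episode above 0.025 m).
It fails at once if the pot that still holds screws is moved by more than 25 mm (distance of pot_full from where it was at the start of the episode above 0.025 m).
It fails at once if the copper flange is moved by more than 25 mm (distance of flange from where it was at the start of the episode above 0.025 m).
It fails at once if the meter is moved by more than 25 mm (distance of meter from where it was at the start of the episode above 0.025 m).
It fails at once if the screwdriver is moved by more than 25 mm (distance of driver from where it was at the start of the episode above 0.025 m).
It also fails if it takes over 93 s, if anything falls off the work surface, if the arm or the gripper's body presses on something with over 40 N, if the wrist force passes 120 N, or if a joint passes its speed limit or range.

## Robot

A 6-joint arm with a two-finger parallel gripper is mounted at the origin on the work surface. World frame = base frame: x ahead of the robot, y to its left, z up, the work surface at z = 0. Lengths are in m, angles in rad, forces in N, time in s.
With the tool pointing down it reaches from about 0.425 to 0.95 m from the base axis. Payload 3.5 kg.
Tool frame: the origin (TCP) lies midway between the tips of the shut fingers; the grasp point (between the pads) lies 19 mm behind it; z points along the fingers, y is the line along which they close (so a half turn about z gives the same grasp; the last joint's range is limited). The gripper opens to 85 mm and grips with 20 to 120 N. Pads are 22 mm wide; open, the fingers measure 114 mm over their backs; the gripper's body (76 mm by 85 mm) begins 54 mm behind the grasp point. The pads swing forward as they close: fully open they stand 13 mm farther back than shut.
Start: joints at [-1.377, 0.286, 1.577, -0, 1.279, -0.15], TCP at [0.228, -0.635, 0.231] pointing down, gripper open.
Joint ranges: [-2.77, 2.77], [-0.9, 2.22], [0.21, 2.48], [-1.53, 4.67], [0.24, 2.81], [-2.84, 2.84]. Speed limits (rad/s): [2.79, 2.79, 3.14, 3.14, 3.14, 3.14].

## Interface

Orientations are given as a unit quaternion [x, y, z, w].
In Python, from plant import ctrl, cams, order gives the robot as it stands.
- The arm moves only by the tool move_arm, never from a script. Its argument "plan" is one flat list of numbers, 7 for each row, row after row: the shift along the world's x, y, z in mm, then the turn, a rotation vector about the world's x, y, z in degrees, then the finger opening in mm, from 0 to 85.4. A call has 1 to 12 rows; each row shifts and turns the commanded pose from where the row before left it; what a row does not reach is not made up. A row lasts 1/10 s, in which the tool goes at most 50 mm and 8.59 degrees, less where a joint would pass 70% of its speed; a pose out of reach is approached as far as the arm can. A call is refused whole if a number of a shift passes 50 or a number of a turn 8.59, either way. A call with a gripper value outside its range is refused whole. The fingers move at their own pace and stop on an object; "newtons" is the grip in N (left out, the last holds). Time passes only in rows, so rows that do not move let the fingers close. It gives the time, the measured TCP pose, the force, the opening and the grip force at its end, in the units of the state.
- ctrl.get_state(): the state, without advancing time (a new reading comes with each control period).
- cams.read_camera(name): name is "scene" or "side" or "wrist"; returns a dict with "color" (420x560x3 uint8, red, green, blue), "fov_y" (degrees; the focal length in pixels is half the picture's height over the tangent of half this angle, whatever the lens; pixels are square), "cx", "cy" (the principal point, pixels), "origin" and "orientation" of the camera in the world; the wrist camera has in their place "T_tool_cam" (4x4, takes a point from camera to tool coordinates, whose origin is the TCP and whose axes are the flange's). Camera axes: x right, y up, looking along -z (the intrinsics and any distortion apply to the point x, -y, -z); pixel columns grow to the right and rows downward; lengths in m; the calibration is good to about 2 mm. A picture is of the moment at which its call begins: read the wrist's pose just before it. There is no depth.
- order.sign_off(): hands the job in; it is judged then, once.
The state is a dict: "time": time; "qpos": joint angles; "dq": joint speeds; "joint_efforts": joint torques, N m; "eef_pos": TCP position; "tcp_rot": TCP orientation; "contact_force": force on the tool from outside, world axes, zero at the start; "wrist_torque": the same for the moment, N m; "opening": opening from 0.0 (shut) to 1.0 (fully open); "finger_force": force on a finger pad.
Only numpy, scipy, OpenCV 4.12 (cv2) and the standard library are available. Lean on these libraries where they do the work, as an engineer would, in place of code of your own. Each camera call takes 0.05 s, during which the arm holds its last target. There are 200 camera calls.

## Working session

There is one attempt and no reset: what is moved stays moved. The work goes in short steps, Python scripts to look and compute and a tool call to move; the robot and the scene stay as the last step left them, time stands still between calls to the robot, and variables do not carry over. Pictures are saved under pics/ and viewed, at most 14 in all, crops included, and the job is handed in when it is done.

Besides the shell and the picture viewer there is one more tool, called in YAML: its name, and indented under it one key for each argument. move_arm: Moves the arm, as the interface text tells. Its arguments: {"type":"object","properties":{"plan":{"type":"array","items":{"type":"number"}},"newtons":{"type":"number"}},"required":["plan"]}

```bash
mkdir -p pics; cat > h.py <<'E'
import numpy as np, cv2, pickle
from scipy.spatial.transform import Rotation as R
from plant import ctrl, cams, order
def snap(n,f):
    s=ctrl.get_state(); c=cams.read_camera(n)
    cv2.imwrite(f'pics/{f}.png',c['color'][:,:,::-1])
    if n=='wrist':
        T=np.eye(4);T[:3,:3]=R.from_quat(s['tcp_rot']).as_matrix();T[:3,3]=s['eef_pos'];T=T@np.array(c['T_tool_cam'])
    else:
        T=np.eye(4);q=np.array(c['orientation']);T[:3,:3]=R.from_quat(q).as_matrix() if q.size==4 else q.reshape(3,3);T[:3,3]=c['origin']
    c['T']=T; pickle.dump(c,open(f'pics/{f}.pkl','wb')); return c
def ld(f): return pickle.load(open(f'pics/{f}.pkl','rb'))
def px(c,u,v,z):
    f=210/np.tan(np.radians(c['fov_y'])/2)
    k=c.get('dist',c.get('distortion'))
    x,y=(u-c['cx'])/f,(v-c['cy'])/f
    if k is not None:
        x,y=cv2.undistortPoints(np.array([[[u,v]]],float),np.array([[f,0,c['cx']],[0,f,c['cy']],[0,0,1]]),np.array(k,float))[0,0]
    d=c['T'][:3,:3]@np.array([x,-y,-1]);o=c['T'][:3,3]
    return o+d*(z-o[2])/d[2]
E
python3 - <<'E'
from h import *
for n in ['scene','side','wrist']:
    c=snap(n,n+'0'); print(n,{k:np.round(v,4).tolist() if not isinstance(v,str) else v for k,v in c.items() if k!='color'})
print(ctrl.get_state())
E
```

```text
scene {'fov_y': 47.5955, 'cx': 276.0481, 'cy': 206.9613, 'origin': [1.5262, 0.401, 0.7535], 'orientation': [0.2531, 0.3828, 0.7434, 0.4865], 'T': [[-0.3986, -0.5295, 0.7489, 1.5262], [0.9171, -0.2336, 0.323, 0.401], [0.0039, 0.8155, 0.5787, 0.7535], [0.0, 0.0, 0.0, 1.0]]}
side {'fov_y': 57.4836, 'cx': 283.1727, 'cy': 209.0958, 'origin': [0.453, -0.6251, 0.6506], 'orientation': [0.3976, -0.0474, -0.128, 0.9074], 'T': [[0.9627, 0.1947, -0.1879, 0.453], [-0.2701, 0.6511, -0.7093, -0.6251], [-0.0157, 0.7336, 0.6794, 0.6506], [0.0, 0.0, 0.0, 1.0]]}
wrist {'fov_y': 66.6956, 'cx': 281.5189, 'cy': 210.0763, 'T_tool_cam': [[0.0001, 0.9562, 0.2929, 0.075], [1.0, 0.0, -0.0005, -0.0009], [-0.0005, 0.2929, -0.9562, -0.1433], [0.0, 0.0, 0.0, 1.0]], 'T': [[0.3372, 0.9001, 0.2759, 0.2978], [-0.9414, 0.3229, 0.0972, -0.6091], [-0.0016, -0.2925, 0.9562, 0.3733], [0.0, 0.0, 0.0, 1.0]]}
{'time': 0.15, 'qpos': array([-1.37699171e+00,  2.87012508e-01,  1.57786437e+00, -4.58484516e-05,
        1.27860084e+00, -1.49960884e-01]), 'dq': array([-0.00114175, -0.0015819 , -0.00370943,  0.00061096, -0.00051998,
       -0.00019964]), 'joint_efforts': array([ 8.50144352e-04, -4.06604433e+01, -2.93138498e+01, -1.35168980e-04,
        3.99080745e-03,  1.11020714e-05]), 'eef_pos': array([ 0.22743888, -0.63497336,  0.23021856]), 'tcp_rot': array([ 9.85262921e-01,  1.71044108e-01, -4.26014889e-05, -9.41826139e-04]), 'contact_force': array([-0.46347445, -0.38782762, -0.38623233]), 'wrist_torque': array([0.00259993, 0.02397525, 0.02991403]), 'finger_force': 0.0, 'opening': 0.9962370578375048}
```

View pics/scene0.png

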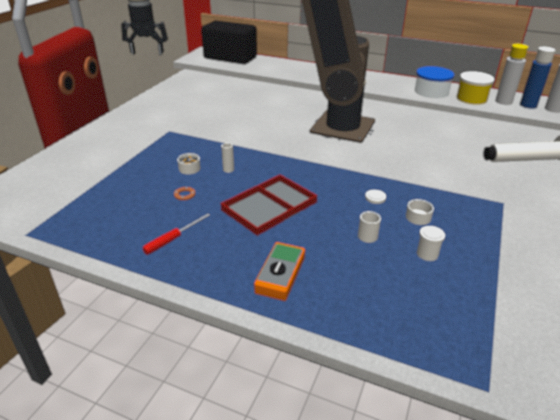

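View pics/side0.png

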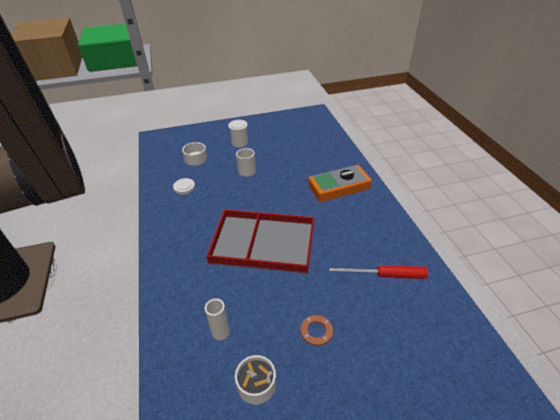

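Scene view: lid at (376,196), large pot (420,207), medium (370,218), closed (432,234), small (228,147), full (189,160) and caddy centre (270,203). Side view: lid (184,185), large (195,150), medium (246,155), closed (238,127), small (215,305) and caddy corners (224,212), (314,217), (308,268), (210,263).

```bash
python3 - <<'E'
from h import *
a,b=ld('side0'),ld('scene0')
for n,p,q,z in [('small',(215,305),(228,147),.084),('med',(246,155),(370,218),.06),('large',(195,150),(420,207),.036),('lid',(184,185),(376,196),.011),('closed',(238,127),(432,234),.066),('full',(255,370),(189,159),.036),('flange',(317,330),(185,193),.008)]:
    print(n,px(a,*p,z).round(3)[:2],px(b,*q,z).round(3)[:2])
C=[px(a,*p,.025)[:2] for p in [(224,212),(314,217),(308,268),(210,263)]]
print(np.round(C,3),np.mean(C,0))
D=[px(b,*p,.025)[:2] for p in [(222,206),(280,177),(317,199),(259,231)]]
print(np.round(D,3),np.mean(D,0))
E
```

```text
small [ 0.432 -0.234] [ 0.437 -0.224]
med [0.578 0.226] [0.579 0.242]
large [0.449 0.328] [0.446 0.344]
lid [0.403 0.209] [0.404 0.221]
closed [0.583 0.365] [0.59  0.391]
full [ 0.475 -0.341] [ 0.474 -0.341]
flange [ 0.602 -0.287] [ 0.603 -0.277]
[[ 0.487  0.059]
 [ 0.688 -0.019]
 [ 0.627 -0.158]
 [ 0.434 -0.088]] [ 0.55908719 -0.05167452]
[[ 0.637 -0.138]
 [ 0.441 -0.055]
 [ 0.505  0.081]
 [ 0.695 -0.003]] [ 0.5693971  -0.02889455]
```

move_arm:
  plan: [37,36,0,0,0,0,85,37,36,0,0,0,0,85,37,36,0,0,0,0,85,37,36,0,0,0,0,85,37,36,0,0,0,0,85,37,36,0,0,0,0,85,19,45,0,0,0,-7,85,19,45,0,0,0,-7,85,19,45,0,0,0,-7,85,19,45,0,0,0,-7,85,19,45,0,0,0,-7,85,19,45,0,0,0,-7,85]

```text
time: 1.35
eef_pos: [0.5568, -0.1542, 0.2311]
tcp_rot: [0.981, -0.196, -0.0, -0.0]
contact_force: [0.8, -1.5, 0.9]
opening: 0.995
finger_force: 0.0
```

move_arm:
  plan: [0,40,20,0,0,0,85,0,40,20,0,0,0,85,0,20,20,0,0,0,85,0,0,0,0,0,0,85,0,0,0,0,0,0,85]

```text
time: 1.85
eef_pos: [0.5565, -0.0563, 0.2912]
tcp_rot: [0.981, -0.193, 0.0, 0.0]
contact_force: [-0.1, -0.2, 0.4]
opening: 0.994
finger_force: 0.0
```

```bash
python3 -c "
from h import *
snap('wrist','w1');print(ctrl.get_state()['eef_pos'])"
```

```text
[ 0.55611916 -0.05678118  0.29012924]
```

View pics/w1.png

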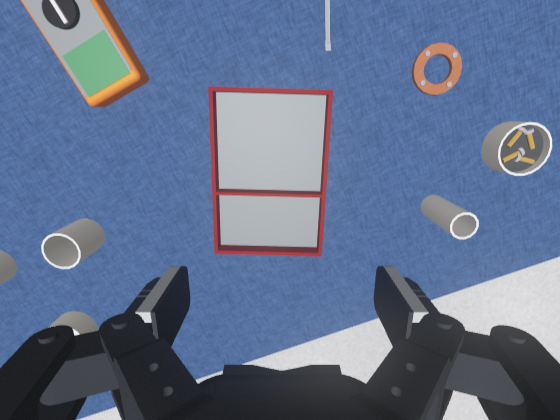

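move_arm:
  plan: [-12,45,0,0,0,0,85,-12,45,0,0,0,0,85,-12,45,0,0,0,0,85,-12,45,0,0,0,0,85,-12,45,0,0,0,0,85,-12,45,0,0,0,0,85,-12,45,0,0,0,0,85,-10,30,0,0,0,0,85,0,0,0,0,0,0,85,0,0,0,0,0,0,85]

```text
time: 2.9
eef_pos: [0.4625, 0.2878, 0.2896]
tcp_rot: [0.981, -0.193, -0.001, 0.001]
contact_force: [0.4, -0.2, -0.9]
opening: 0.995
finger_force: 0.0
```

```bash
python3 -c "
from h import *
snap('wrist','w2');print(ctrl.get_state()['eef_pos'])"
```

```text
[0.46286342 0.28735136 0.2898418 ]
```

View pics/w2.png

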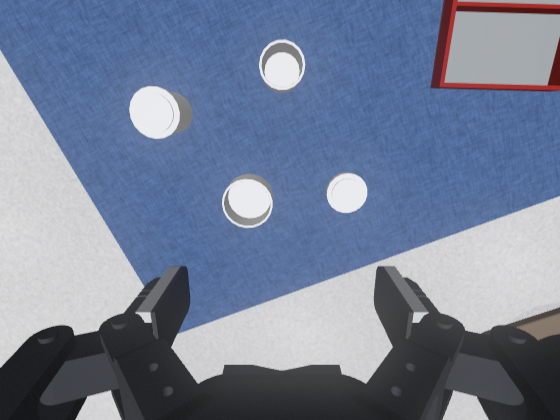

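w1: caddy corners (209,87), (332,91), (321,256), (216,254), divider at row 193; small pot rim (464,226). w2: large rim (247,201), medium rim (282,65), lid (347,193), closed (155,112).

```bash
python3 - <<'E'
from h import *
a,b=ld('w1'),ld('w2')
C=np.array([px(a,*p,.025)[:2] for p in [(209,87),(332,91),(321,256),(216,254)]])
m=C.mean(0);d=(C[0]+C[1]-C[2]-C[3])/2;L=np.linalg.norm(d);u=d/L
print(C.round(3),m,L,np.linalg.norm(C[1]-C[0]),np.degrees(np.arctan2(d[1],d[0])),'big',m+.042*u,'lidbay',m-.0645*u)
print('small',px(a,464,226,.084),'full',px(a,524,149,.036))
print('flange',px(a,438,69,.008))
for n,p,z in [('large',(247,201),.036),('med',(282,65),.06),('lid',(347,193),.01),('closed',(155,112),.066)]: print(n,px(b,*p,z))
E
```

```text
[[ 0.686 -0.014]
 [ 0.625 -0.149]
 [ 0.426 -0.062]
 [ 0.485  0.073]] [ 0.5555821  -0.03828451] 0.21813460973034773 0.1479044008306883 -23.566384827373845 big [ 0.59407919 -0.05507659] lidbay [ 0.49646156 -0.01249668]
small [ 0.42785152 -0.23289232  0.084     ] full [ 0.47250239 -0.34442314  0.036     ]
flange [ 0.60007753 -0.2815321   0.008     ]
large [0.44682176 0.34249657 0.036     ]
med [0.57579418 0.2409831  0.06      ]
lid [0.39972666 0.21708956 0.01      ]
closed [0.58414674 0.38822071 0.066     ]
```

move_arm:
  plan: [-8,28,0,0,0,0,85,-8,27,0,0,0,0,85,0,0,-40,0,0,0,85,0,0,-40,0,0,0,85,0,0,-40,0,0,0,85,0,0,-40,0,0,0,85,0,0,-40,0,0,0,85,0,0,-30,0,0,0,85,0,0,-25,0,0,0,85,0,0,-20,0,0,0,85,0,0,0,0,0,0,85,0,0,0,0,0,0,85]

```text
time: 4.15
eef_pos: [0.4473, 0.3424, 0.0162]
tcp_rot: [0.981, -0.194, -0.0, 0.0]
contact_force: [0.9, 0.4, 1.5]
opening: 0.996
finger_force: 0.0
```

```bash
python3 -c "
from h import *
snap('wrist','w3');print(ctrl.get_state()['eef_pos'],ctrl.get_state()['contact_force'])"
```

```text
[0.44788393 0.34308846 0.01723864] [ 0.53370957  1.10287797 -0.35053603]
```

View pics/w3.png

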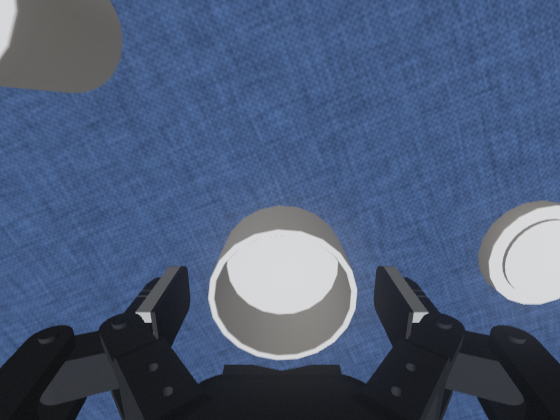

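The large pot's rim at (283,294) sits centred between the open fingers; I'll lower a little and grip.

move_arm:
  plan: [0,0,-9,0,0,0,85,0,0,0,0,0,0,60,0,0,0,0,0,0,60,0,0,0,0,0,0,60,0,0,0,0,0,0,60,0,0,0,0,0,0,60,0,0,0,0,0,0,60,0,0,0,0,0,0,60]
  newtons: 30

```text
time: 5.0
eef_pos: [0.4469, 0.344, 0.0078]
tcp_rot: [0.981, -0.193, 0.0, -0.0]
contact_force: [-0.4, -0.1, 3.7]
opening: 0.754
finger_force: 33.4
```

move_arm:
  plan: [0,0,20,0,0,0,60,0,0,50,0,0,0,60,0,0,50,0,0,0,60,16,-44,0,0,0,0,60,16,-44,0,0,0,0,60,16,-44,0,0,0,0,60,16,-44,0,0,0,0,60,16,-44,0,0,0,0,60,16,-44,0,0,0,0,60,16,-44,0,0,0,0,60,16,-44,0,0,0,0,60,16,-44,0,0,0,0,60]

```text
time: 6.2
eef_pos: [0.5903, -0.0539, 0.1264]
tcp_rot: [0.981, -0.194, -0.001, -0.0]
contact_force: [1.0, 1.0, -0.9]
opening: 0.749
finger_force: 33.6
```

move_arm:
  plan: [3,-3,0,0,0,0,60,0,0,0,0,0,0,60,0,0,0,0,0,0,60]

```text
time: 6.5
eef_pos: [0.5926, -0.0543, 0.1264]
tcp_rot: [0.981, -0.193, -0.001, -0.0]
contact_force: [-0.0, 0.2, -1.0]
opening: 0.751
finger_force: 33.7
```

move_arm:
  plan: [0,0,-40,0,0,0,60,0,0,-35,0,0,0,60,0,0,-20,0,0,0,60,0,0,-10,0,0,0,60,0,0,-5,0,0,0,60,0,0,-3,0,0,0,60,0,0,0,0,0,0,60,0,0,0,0,0,0,60]

```text
time: 7.3
eef_pos: [0.5945, -0.0554, 0.0157]
tcp_rot: [0.981, -0.193, 0.001, 0.0]
contact_force: [-0.7, 0.5, -1.1]
opening: 0.751
finger_force: 33.7
```

move_arm:
  plan: [0,0,-2,0,0,0,60,0,0,-1,0,0,0,60,0,0,0,0,0,0,60,0,0,0,0,0,0,68,0,0,0,0,0,0,76,0,0,0,0,0,0,76,0,0,0,0,0,0,76,0,0,15,0,0,0,76,0,0,35,0,0,0,76,0,0,45,0,0,0,76,0,0,45,0,0,0,76,0,0,0,0,0,0,76]

```text
time: 8.5
eef_pos: [0.5986, -0.0565, 0.1614]
tcp_rot: [0.981, -0.193, 0.008, 0.001]
contact_force: [0.7, -0.5, 0.8]
opening: 0.89
finger_force: 0.0
```

move_arm:
  plan: [0,0,20,0,0,0,85,0,0,0,0,0,0,85,0,0,0,0,0,0,85]

```text
time: 8.8
eef_pos: [0.5936, -0.0553, 0.1716]
tcp_rot: [0.981, -0.193, 0.0, 0.0]
contact_force: [-0.8, -0.1, -0.5]
opening: 0.997
finger_force: 0.0
```

```bash
python3 -c "
from h import *
snap('wrist','w4');print(ctrl.get_state()['eef_pos'])"
```

```text
[ 0.59309736 -0.05513991  0.17059309]
```

move_arm:
  plan: [-4,49,0,0,0,0,85,-4,49,0,0,0,0,85,-4,49,0,0,0,0,85,-4,49,0,0,0,0,85,-3,49,0,0,0,0,85,-2,49,0,0,0,0,85,0,3,0,0,0,0,85,0,0,0,0,0,0,85,0,0,0,0,0,0,85]

```text
time: 9.75
eef_pos: [0.5722, 0.2409, 0.1701]
tcp_rot: [0.981, -0.194, -0.001, 0.001]
contact_force: [-0.5, -0.3, 1.1]
opening: 0.995
finger_force: 0.0
```

```bash
python3 -c "
from h import *
snap('wrist','w5');print(ctrl.get_state()['eef_pos'])
a=cv2.imread('pics/w4.png');b=cv2.imread('pics/w5.png')
cv2.imwrite('pics/w45.png',cv2.resize(np.hstack([a[:,60:460],b[:,60:460]]),(800,420)))"
```

```text
[0.57239671 0.24047032 0.17038508]
```

View pics/w45.png

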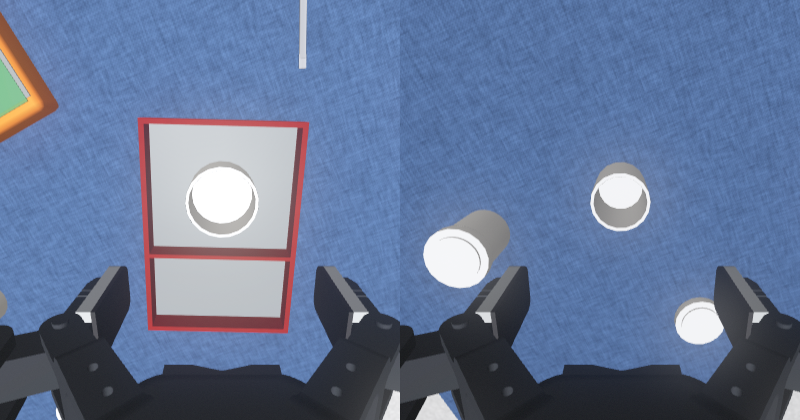

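w4: large pot upright in the larger bay, rim centre (282,200). w5: medium rim centre (280,202).

```bash
python3 -c "
from h import *
print(px(ld('w4'),282,200,.04),px(ld('w5'),280,202,.06))"
```

```text
[ 0.5934854  -0.05488963  0.04      ] [0.57617559 0.24116617 0.06      ]
```

move_arm:
  plan: [4,0,-30,0,0,0,85,0,0,-40,0,0,0,85,0,0,-30,0,0,0,85,0,0,-20,0,0,0,85,0,0,-14,0,0,0,85,0,0,0,0,0,0,60,0,0,0,0,0,0,45,0,0,0,0,0,0,45,0,0,0,0,0,0,45,0,0,0,0,0,0,45,0,0,0,0,0,0,45,0,0,0,0,0,0,45]
  newtons: 30

```text
time: 11.0
eef_pos: [0.578, 0.2419, 0.0392]
tcp_rot: [0.981, -0.193, 0.002, -0.001]
contact_force: [0.5, -0.4, 6.1]
opening: 0.569
finger_force: 31.6
```

move_arm:
  plan: [0,0,20,0,0,0,45,0,0,50,0,0,0,45,0,0,40,0,0,0,45,3,-48,0,0,0,0,45,3,-48,0,0,0,0,45,3,-48,0,0,0,0,45,3,-48,0,0,0,0,45,3,-48,0,0,0,0,45,3,-48,0,0,0,0,45,-1,-8,0,0,0,0,45,0,0,0,0,0,0,45,0,0,0,0,0,0,45]

```text
time: 12.2
eef_pos: [0.593, -0.0531, 0.1467]
tcp_rot: [0.981, -0.193, -0.001, -0.0]
contact_force: [0.5, -0.2, -0.2]
opening: 0.569
finger_force: 31.4
```

```bash
python3 -c "
from h import *
snap('wrist','w6');snap('side','s6');print(ctrl.get_state()['eef_pos'])
a=cv2.imread('pics/w6.png')[100:400,80:480];b=cv2.imread('pics/s6.png')[120:300,160:360]
cv2.imwrite('pics/w6b.png',np.hstack([a,cv2.resize(b,(333,300))]))"
```

```text
[ 0.59325448 -0.05247727  0.14694361]
```

View pics/w6b.png

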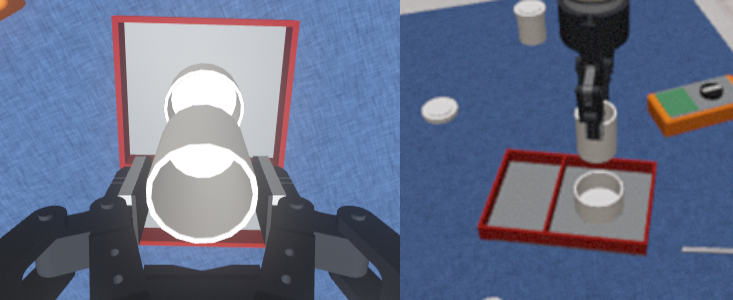

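```bash
python3 -c "
from h import *
print(px(ld('w6'),282,288,.168), px(ld('w6'),284,209,.04))"
```

```text
[ 0.5949254  -0.05340318  0.168     ] [ 0.59125103 -0.05375758  0.04      ]
```

move_arm:
  plan: [-2,-1,-10,0,0,0,45,0,0,-30,0,0,0,45,0,0,-10,0,0,0,45,0,0,-10,0,0,0,45,0,0,-10,0,0,0,45,0,0,-10,0,0,0,45,0,0,-8,0,0,0,45,0,0,-6,0,0,0,45,0,0,-3,0,0,0,45,0,0,0,0,0,0,45]

```text
time: 13.3
eef_pos: [0.5914, -0.0553, 0.0499]
tcp_rot: [0.981, -0.193, -0.0, -0.0]
contact_force: [-0.0, 0.5, -0.3]
opening: 0.568
finger_force: 31.4
```

move_arm:
  plan: [0,0,-2,0,0,0,45,0,0,-1,0,0,0,45,0,0,0,0,0,0,45,0,0,0,0,0,0,56,0,0,0,0,0,0,66,0,0,0,0,0,0,66,0,0,0,0,0,0,66,0,0,15,0,0,0,66,0,0,35,0,0,0,66,0,0,45,0,0,0,66,0,0,45,0,0,0,66,0,0,0,0,0,0,66]

```text
time: 14.5
eef_pos: [0.5963, -0.0564, 0.1977]
tcp_rot: [0.981, -0.193, 0.008, 0.001]
contact_force: [-0.0, -0.7, -0.9]
opening: 0.769
finger_force: 0.0
```

move_arm:
  plan: [0,0,20,0,0,0,60,0,0,0,0,0,0,60,0,0,0,0,0,0,60]

```text
time: 14.8
eef_pos: [0.5917, -0.0553, 0.2079]
tcp_rot: [0.981, -0.193, 0.001, 0.0]
contact_force: [0.2, 0.3, -0.4]
opening: 0.707
finger_force: 0.0
```

```bash
python3 -c "
from h import *
snap('wrist','w7');print(ctrl.get_state()['eef_pos'])"
```

```text
[ 0.5912029  -0.05518775  0.20677887]
```

move_arm:
  plan: [-33,-36,0,0,0,0,60,-33,-36,0,0,0,0,60,-33,-36,0,0,0,0,60,-33,-36,0,0,0,0,60,-33,-35,0,0,0,0,60,0,0,0,0,0,0,60,0,0,0,0,0,0,60]

```text
time: 15.55
eef_pos: [0.4256, -0.2346, 0.2062]
tcp_rot: [0.981, -0.195, -0.001, -0.001]
contact_force: [0.4, -0.8, -0.1]
opening: 0.703
finger_force: 0.0
```

```bash
python3 -c "
from h import *
snap('wrist','w8');print(ctrl.get_state()['eef_pos'])
a=cv2.imread('pics/w7.png');b=cv2.imread('pics/w8.png')
cv2.imwrite('pics/w78.png',np.hstack([a[:,80:480],b[:,80:480]]))"
```

```text
[ 0.42629372 -0.23395118  0.20641751]
```

View pics/w78.png

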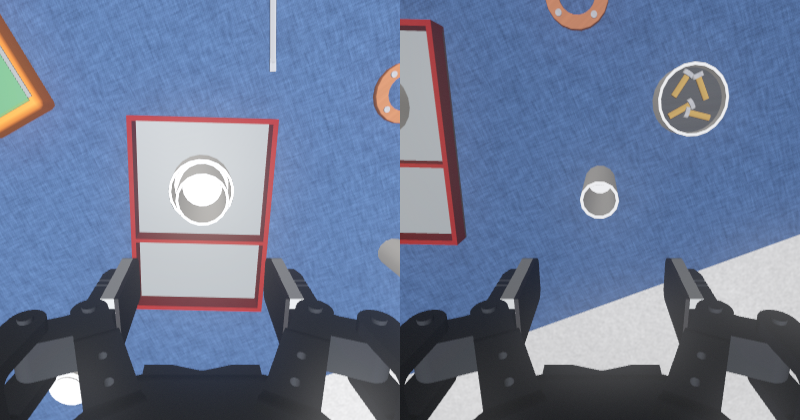

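Medium is nested in the large pot (rim near (283,194)); small pot rim in w8 at (280,199).

```bash
python3 -c "
from h import *
print(px(ld('w7'),283,193,.068),px(ld('w7'),281,190,.04),px(ld('w8'),279.5,199,.084))"
```

```text
[ 0.59535169 -0.05741993  0.068     ] [ 0.59251836 -0.05422272  0.04      ] [ 0.42924485 -0.23330781  0.084     ]
```

move_arm:
  plan: [3,1,-40,0,0,0,60,0,0,-40,0,0,0,60,0,0,-36,0,0,0,60,0,0,-20,0,0,0,60,0,0,-10,0,0,0,60,0,0,0,0,0,0,45,0,0,0,0,0,0,30,0,0,0,0,0,0,30,0,0,0,0,0,0,30,0,0,0,0,0,0,30,0,0,0,0,0,0,30,0,0,0,0,0,0,30]
  newtons: 30

```text
time: 16.8
eef_pos: [0.4299, -0.2336, 0.0619]
tcp_rot: [0.981, -0.193, 0.001, 0.0]
contact_force: [0.3, -0.2, 2.1]
opening: 0.396
finger_force: 30.0
```

move_arm:
  plan: [0,0,20,0,0,0,30,0,0,50,0,0,0,30,0,0,40,0,0,0,30,33,36,0,0,0,0,30,33,36,0,0,0,0,30,33,35,0,0,0,0,30,33,35,0,0,0,0,30,33,35,0,0,0,0,30,0,0,0,0,0,0,30,0,0,0,0,0,0,30]

```text
time: 17.8
eef_pos: [0.5946, -0.0553, 0.1707]
tcp_rot: [0.981, -0.192, -0.001, 0.0]
contact_force: [-0.9, -0.7, 0.3]
opening: 0.392
finger_force: 30.1
```

```bash
python3 -c "
from h import *
snap('wrist','w9');snap('side','s9');snap('scene','c9');print(ctrl.get_state()['eef_pos'])
a=cv2.imread('pics/w9.png')[100:400,130:430];b=cv2.imread('pics/s9.png')[150:270,220:320];c=cv2.imread('pics/c9.png')[130:250,220:320]
cv2.imwrite('pics/w9b.png',np.hstack([a,cv2.resize(b,(250,300)),cv2.resize(c,(250,300))]))"
```

```text
[ 0.5937565  -0.05711393  0.17103475]
```

View pics/w9b.png

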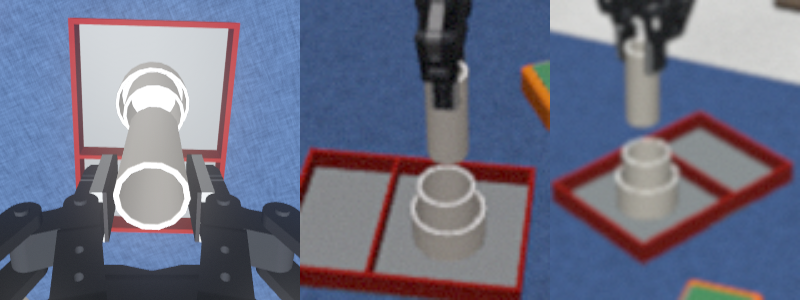

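```bash
python3 -c "
from h import *
a=cv2.imread('pics/w9.png')[150:250,230:340]
cv2.imwrite('pics/w9c.png',cv2.resize(a,(660,600),interpolation=cv2.INTER_CUBIC))"
```

```text
(no output)
```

View pics/w9c.png

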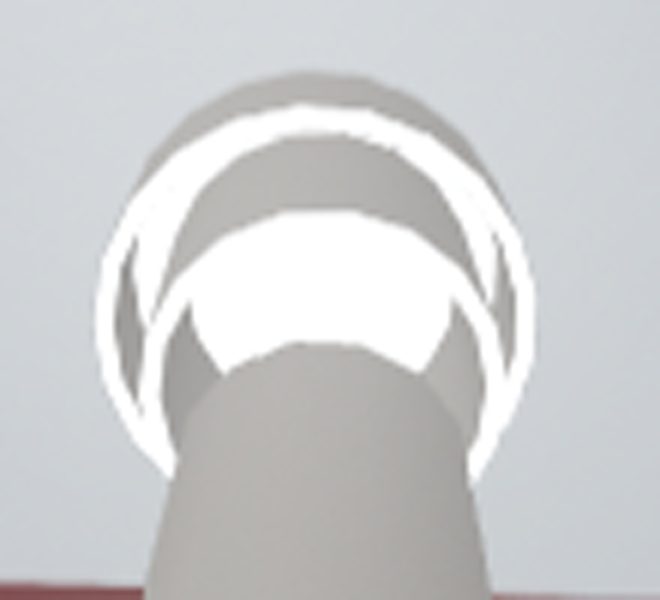

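```bash
python3 - <<'E'
from h import *
c=ld('w9'); f=lambda x,y:(230+(x+.5)/6-.5,150+(y+.5)/6-.5)
# extreme image-top point of each rim circle: centre = point - r*dir, dir = camera forward on plane
d=c['T'][:3,1].copy();d[2]=0;d/=np.linalg.norm(d)
for n,p,z,r in [('large',(316,105),.040,.033),('med',(325,208),.068,.025),('smallbot',(322,341),.171-.0615,.017)]:
    print(n,(px(c,*f(*p),z)-r*d).round(4))
print('small rim',px(c,282,296,.1935))
E
```

```text
large [ 0.591  -0.0538  0.04  ]
med [ 0.5898 -0.0545  0.068 ]
smallbot [ 0.5919 -0.0547  0.1095]
small rim [ 0.59374042 -0.05444181  0.1935    ]
```

move_arm:
  plan: [-2,0,-10,0,0,0,30,0,0,-20,0,0,0,30,0,0,-10,0,0,0,30,0,0,-10,0,0,0,30,0,0,-10,0,0,0,30,0,0,-10,0,0,0,30,0,0,-10,0,0,0,30,0,0,-8,0,0,0,30,0,0,-4,0,0,0,30,0,0,-2,0,0,0,30,0,0,0,0,0,0,30]

```text
time: 19.05
eef_pos: [0.5926, -0.0562, 0.0772]
tcp_rot: [0.981, -0.193, -0.0, 0.0]
contact_force: [0.6, 0.6, -0.1]
opening: 0.4
finger_force: 30.1
```

move_arm:
  plan: [0,0,-2,0,0,0,30,0,0,-1,0,0,0,30,0,0,0,0,0,0,30,0,0,0,0,0,0,40,0,0,0,0,0,0,50,0,0,0,0,0,0,50,0,0,0,0,0,0,50,0,0,15,0,0,0,50,0,0,35,0,0,0,50,0,0,45,0,0,0,50,0,0,45,0,0,0,60,0,0,0,0,0,0,85]

```text
time: 20.25
eef_pos: [0.597, -0.0573, 0.2248]
tcp_rot: [0.981, -0.193, 0.009, 0.001]
contact_force: [0.0, 1.0, -0.1]
opening: 0.854
finger_force: 0.0
```

move_arm:
  plan: [-24,40,0,0,0,0,85,-24,40,0,0,0,0,85,-24,40,0,0,0,0,85,-24,40,0,0,0,0,85,-24,40,0,0,0,0,85,-24,40,0,0,0,0,85,-24,33,0,0,0,0,85,-24,0,0,0,0,0,85,0,0,-40,0,0,0,85,0,0,-30,0,0,0,85,0,0,0,0,0,0,85,0,0,0,0,0,0,85]

```text
time: 21.45
eef_pos: [0.4007, 0.2167, 0.145]
tcp_rot: [0.981, -0.193, -0.0, 0.0]
contact_force: [-0.3, 0.6, 0.7]
opening: 0.995
finger_force: 0.0
```

```bash
python3 -c "
from h import *
snap('wrist','w10');snap('side','s10');print(ctrl.get_state()['eef_pos'])
a=cv2.imread('pics/w10.png')[60:360,80:480];b=cv2.imread('pics/s10.png')[150:300,190:340]
cv2.imwrite('pics/w10b.png',np.hstack([a,cv2.resize(b,(300,300))]))"
```

```text
[0.40210215 0.21703731 0.14659315]
```

View pics/w10b.png

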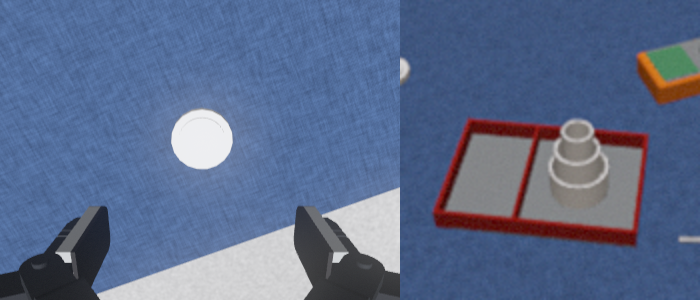

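Side view shows all three nested upright. Lid in w10 at (282,199).

```bash
python3 -c "
from h import *
print(px(ld('w10'),282,199,.01))"
```

```text
[0.40046685 0.2171446  0.01      ]
```

move_arm:
  plan: [-1,0,-40,0,0,0,68,0,0,-40,0,0,0,68,0,0,-30,0,0,0,68,0,0,-20,0,0,0,68,0,0,-10,0,0,0,68,0,0,-3,0,0,0,68,0,0,0,0,0,0,68,0,0,0,0,0,0,68]

```text
time: 22.35
eef_pos: [0.4011, 0.2171, 0.0029]
tcp_rot: [0.981, -0.193, 0.001, -0.001]
contact_force: [0.5, -1.2, 0.7]
opening: 0.795
finger_force: 0.0
```

move_arm:
  plan: [0,0,-2,0,0,0,68,0,0,-1,0,0,0,68,0,0,0,0,0,0,50,0,0,0,0,0,0,50,0,0,0,0,0,0,50,0,0,0,0,0,0,50,0,0,0,0,0,0,50,0,0,0,0,0,0,50]
  newtons: 30

```text
time: 23.15
eef_pos: [0.3999, 0.2168, -0.0011]
tcp_rot: [0.981, -0.193, 0.0, -0.0]
contact_force: [-0.9, 0.1, 5.7]
opening: 0.636
finger_force: 31.4
```

move_arm:
  plan: [0,0,15,0,0,0,50,0,0,40,0,0,0,50,0,0,45,0,0,0,50,19,-45,0,0,0,0,50,19,-46,0,0,0,0,50,19,-46,0,0,0,0,50,19,-46,0,0,0,0,50,19,-46,0,0,0,0,50,0,0,0,0,0,0,50,0,0,0,0,0,0,50]

```text
time: 24.15
eef_pos: [0.4944, -0.0131, 0.0978]
tcp_rot: [0.981, -0.195, -0.001, -0.0]
contact_force: [-0.5, 0.7, -0.4]
opening: 0.636
finger_force: 31.9
```

```bash
python3 -c "
from h import *
snap('wrist','w11');snap('side','s11');print(ctrl.get_state()['eef_pos'])
a=cv2.imread('pics/w11.png')[60:400,60:500];b=cv2.imread('pics/s11.png')[150:300,190:340]
cv2.imwrite('pics/w11b.png',np.hstack([a,cv2.resize(b,(340,340))]))"
```

```text
[ 0.49361952 -0.01136772  0.09759485]
```

View pics/w11b.png

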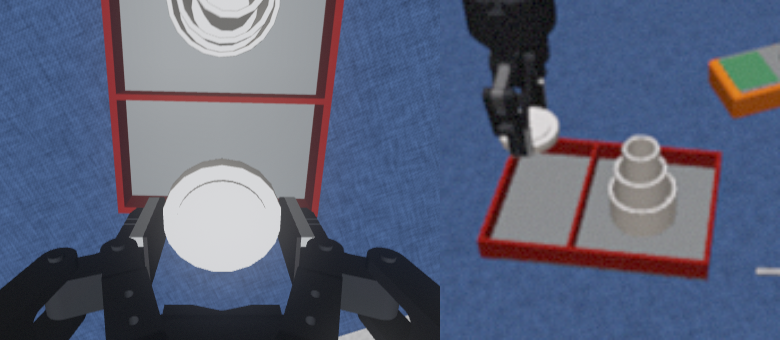

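move_arm:
  plan: [0,0,-30,0,0,0,50,0,0,-25,0,0,0,50,0,0,-15,0,0,0,50,0,0,-10,0,0,0,50,0,0,-8,0,0,0,50,0,0,-4,0,0,0,50,0,0,0,0,0,0,50,0,0,0,0,0,0,50]

```text
time: 25.05
eef_pos: [0.4951, -0.0123, 0.007]
tcp_rot: [0.981, -0.193, 0.001, 0.0]
contact_force: [0.5, 0.3, -0.8]
opening: 0.633
finger_force: 31.9
```

move_arm:
  plan: [0,0,-2,0,0,0,50,0,0,-1,0,0,0,50,0,0,0,0,0,0,50,0,0,0,0,0,0,60,0,0,0,0,0,0,70,0,0,0,0,0,0,70,0,0,0,0,0,0,70,0,0,15,0,0,0,70,0,0,35,0,0,0,70,-20,0,45,0,0,0,70,-20,0,45,0,0,0,70,0,0,0,0,0,0,70]

```text
time: 26.25
eef_pos: [0.4574, -0.013, 0.1506]
tcp_rot: [0.981, -0.193, 0.007, 0.0]
contact_force: [0.3, -0.1, 0.4]
opening: 0.82
finger_force: 0.0
```

move_arm:
  plan: [0,0,30,0,0,0,70,0,0,30,0,0,0,70,0,0,0,0,0,0,70,0,0,0,0,0,0,70]

```text
time: 26.65
eef_pos: [0.4547, -0.0123, 0.2034]
tcp_rot: [0.981, -0.193, 0.0, 0.0]
contact_force: [0.3, -0.4, -0.8]
opening: 0.818
finger_force: 0.0
```

```bash
python3 -c "
from h import *
snap('wrist','w12');snap('side','s12');print(ctrl.get_state()['eef_pos'])
a=cv2.imread('pics/w12.png')[0:340,60:460];b=cv2.imread('pics/s12.png')[100:400,150:450]
cv2.imwrite('pics/w12b.png',np.hstack([a,cv2.resize(b,(340,340))]))"
```

```text
[ 0.45362079 -0.01202115  0.20155655]
```

View pics/w12b.png

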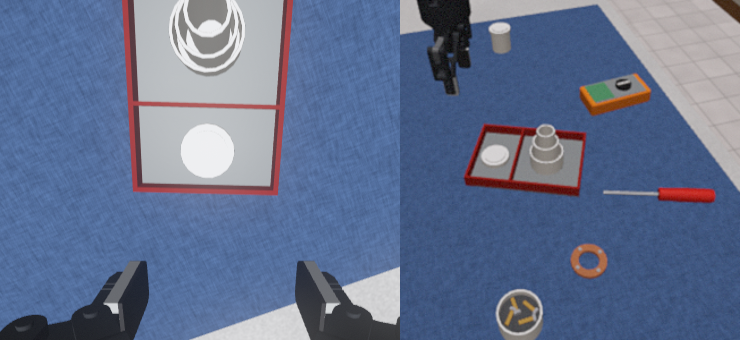

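The lid lies flat in the smaller bay at (207,150), the pots stand nested in the larger bay, and the gripper is clear.

```bash
python3 -c "
from h import *
print(order.sign_off())"
```

```text
the job is handed in; nothing more can be done
None
```

The three empty pots are nested upright in the caddy's larger bay, the lid lies flat in the smaller bay, and everything is released. I handed the job in at about 27 s; no verdict came back, and the final pictures show nothing else disturbed.

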